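# Stir the polishing beads

## Robot

A 6-joint arm with a two-finger parallel gripper is mounted at the origin on the work surface. World frame = base frame: x ahead of the robot, y to its left, z up, the work surface at z = 0. Lengths are in m, angles in rad, forces in N, time in s.
With the tool pointing down it reaches from about 0.3 to 0.775 m from the base axis. Payload 14.6 kg.
Tool frame: the origin (TCP) lies between the finger pads; the fingertips stand 14 mm ahead of it and the grasp point (between the pads) lies 5 mm behind it; z points along the fingers, y is the line along which they close (so a half turn about z gives the same grasp; the last joint's range is limited). The gripper opens to 94 mm and grips with 3 to 60 N. Pads are 16 mm wide; open, the fingers measure 119 mm over their backs; the gripper's body (75 mm by 177 mm) begins 78 mm behind the grasp point.
Start: joints at [1.139, 0.3, 1.521, -0, 1.321, -0.067], TCP at [0.196, 0.514, 0.219] pointing down, gripper open.
Joint ranges: [-3.03, 3.03], [-0.79, 2.21], [0.23, 2.52], [-1.04, 4.18], [0, 3.07], [-2.55, 2.55]. Speed limits (rad/s): [2.22, 2.22, 2.57, 3.14, 3.14, 3.14].

## Interface

Orientations are given as [roll, pitch, yaw] about the fixed x, y, z axes, in that order (R = Rz(yaw) Ry(pitch) Rx(roll)).
In Python, from station import ctrl gives the robot as it stands. The module is installed in compiled form; this text tells all that it offers.
- The arm moves only by the tool move_arm, never from a script. Its argument "targets" is a list of rows, each a list of 7 numbers: the opening, from -1 (shut) to 1 (fully open), then the shift along the tool's x, y, z in units of 50 mm (1.0 is 50 mm), then the turn, a rotation vector about the tool's x, y, z in rad. A call has 1 to 12 rows; each row is the pose to reach, as a shift and turn from the pose commanded when the call began, along the tool's axes at that moment; what a row does not reach only later rows make up. A row lasts 1/10 s, in which the tool goes at most 50 mm and 8.59 degrees, less where a joint would pass 70% of its speed; a pose out of reach is approached as far as the arm can. A call with a gripper value outside its range is refused whole. The fingers move at their own pace and stop on an object; "grip_force" is the grip in N (left out, the last holds). Time passes only in rows, so rows that repeat a pose let the fingers close. It gives the time, the measured TCP pose, the force, the opening and the grip force at its end, in the units of the state.
- ctrl.get_obs(): the state, without advancing time (a new reading comes with each control period).
- ctrl.camera(name): name is "scene" or "top" or "wrist"; returns (picture, depth): 400x640x3 uint8, red, green, blue; 400x640 float32, m along the optical axis (not along the pixel's ray), 0 where there is no reading.
- ctrl.camera_params(name): a dict with "intrinsics" (3x3 intrinsics, pixels), "k1" (the pictures are not rectified: a ray, as slopes to the right and down, at radius r is drawn at 1 + k1 r^2 times it, then the intrinsics apply), "rvec" (rotation vector, rad) and "tvec" (3), from world to camera coordinates, as OpenCV has them; the wrist camera has in their place "T_tool_cam" (4x4, takes a point from camera to tool coordinates, whose origin is the TCP and whose axes are the flange's). Camera axes: x right, y down, z forward; pixel columns grow to the right and rows downward; lengths in m; the calibration is good to about 2 mm. A picture is of the moment at which its call begins: read the wrist's pose just before it. camera_params takes no time and is no camera call.
- ctrl.hand_in(): hands the job in; it is judged then, once.
Trained networks look in the newest picture that a camera, given by its name, has taken for a name from the list of things; names that differ only in an ending like _2 or _b are one class to them, and where a whole thing is asked for, a point or a joint stands for the part that bears it (a point fixed in the world has none). Each returns a list of dicts, best first, with "score" (0 to 1); they miss things now and then, are a little off and sometimes report something else, mostly with a low value. They report only what shows in the picture. A call takes as long as a camera call.
- ctrl.cut_out(camera, target): "region" (400x640 bool, what is visible of it) and "point" ([column, row] in pixels, amid what is visible of it).
- ctrl.tip_of(camera, target): "point" ([column, row] in pixels: a listed point, or the origin of a listed thing).
The state is a dict: "time_s": time; "qpos": joint angles; "joint_vel": joint speeds; "tau": joint torques, N m; "ee_pos": TCP position; "eef_rot": TCP orientation; "force": force on the tool from outside, world axes, zero at the start; "moment": the same for the moment, N m; "grip_width": finger opening in m; "grip_force": force on a finger pad.
Only numpy, scipy, OpenCV 4.12 (cv2) and the standard library are available. Lean on these libraries where they do the work, as an engineer would, in place of code of your own. Each camera call takes 0.05 s, during which the arm holds its last target. There are 200 camera calls.

## Task

Pull the steel stirring rod sideways out of its spring clip and, with its tip right down among the beads, stir the beads in the steel bowl round and round for about three full turns, wide enough to shift them about, without losing any. Then lower the used rod, tip first, into the empty bay of the yellow caddy and let go, leaving the other things undisturbed.

Things in the scene. Friction and masses are not known exactly. Their poses are not given: they have to be found in the camera images.
- rod: stirring rod, stainless steel, 200 mm long, about 100 g, at the start upright in the holder's clip. Origin: centre of the flat end of its tip; z runs up to the handle. Tip 14 mm diameter (z 0 to 14 mm), shaft 10 mm diameter (to z 148 mm), handle of 16 x 16 mm square section (z 148 to 200 mm), its flats across the rod's x and y
- rod_mid (a point): point on the rod's axis 126 mm above its tip, where the clip grips it at the start; axes as the rod's
- holder: rod holder, fixed: steel base plate 8 mm thick (x -40 to 60 mm, y -45 to 45 mm), aluminium post 14 x 30 mm, 145 mm high, at x 38 mm, carrying a C-shaped steel spring clip. Origin: at table level below the rod's place; z up; the clip's mouth faces the holder's -x
- clip (a point): centre of the closed clip, on the axis of the rod's place, 134 mm above the table; axes as the holder's. The clip is 14 mm high; pulling the rod sideways to -x meets 6 to 10 N, it snaps free within some 12 mm and is clear of the jaws after 35 mm
- bowl: stainless steel mixing bowl, fixed on the orange mat, outside 112 mm across at the foot and 126 mm at the rim, 52 mm high, wall 4 mm; its flat inner floor is 5 mm above the origin and about 104 mm across. Origin: centre of its underside, z up
- caddy: yellow plastic tool caddy, fixed: 64 mm (x) by 150 mm (y), 110 mm high, walls 4 mm, open at the top. A cross wall 11 mm to -y of the middle divides it: the +y bay holds tools that stick out up to 143 mm above the table, the smaller -y bay is empty. Origin: centre of its underside, z up
- bay (a point): centre of the inner floor of the caddy's empty bay, 5 mm above the table; the bay is 56 mm (x) by 58 mm (y) inside and 105 mm deep; axes as the caddy's
- dropper: bystander: amber glass dropper bottle, 36 mm diameter, 102 mm high, loose on the mat; origin at the centre of its underside
- jar: bystander: small round jar with a metal lid, 40 mm diameter, 45 mm high, loose on the mat; origin at the centre of its underside
- pick: bystander: slim pick lying along its y axis, grey handle 9 x 9 x 70 mm, steel point, 129 mm overall (y -65 to 64 mm), loose on the mat's edge near the robot; origin on its underside
- bead0: one of eight loose white porcelain beads in the bowl, 20 mm diameter, 12 g; origin at its centre (its axes turn as it rolls)
- bead1: another such bead, origin at its centre
- bead2: another such bead, origin at its centre
- bead3: another such bead, origin at its centre
- bead4: another such bead, origin at its centre
- bead5: another such bead, origin at its centre
- bead6: another such bead, origin at its centre
- bead7: another such bead, origin at its centre

How it is judged:
On the way, in this order (a step that is already met when the one before it is completed fails the run):
1. the rod is out of the clip, held upright, its shaft at least 30 mm from the clip (horizontal distance between rod_mid and clip above 0.03 m and contact force between rod and the fingers above 0.5 N and angle between rod's own z axis and vertical below 0.4 rad), for 0.1 s.
2. turn 1: the tip, at least 2 mm below the bead tops, is beyond the bowl's middle (bowl +x by over 10 mm) (x of rod in the frame of bowl above 0.01 m and z of rod in the frame of bowl below 0.023 m and horizontal distance between rod and bowl below 0.055 m).
3. turn 1: the tip, at least 2 mm below the bead tops, is passing beside the bowl's middle (over 10 mm to bowl +y or -y, within 10 mm in x) (x of rod in the frame of bowl between -0.01 and 0.01 m and (y of rod in the frame of bowl above 0.01 m or y of rod in the frame of bowl below -0.01 m) and z of rod in the frame of bowl below 0.023 m and horizontal distance between rod and bowl below 0.055 m).
4. turn 1: the tip, at least 2 mm below the bead tops, is on the robot's side of the bowl's middle (bowl -x by over 10 mm) (x of rod in the frame of bowl below -0.01 m and z of rod in the frame of bowl below 0.023 m and horizontal distance between rod and bowl below 0.055 m).
5. turn 1: the tip, at least 2 mm below the bead tops, is passing beside the bowl's middle (over 10 mm to bowl +y or -y, within 10 mm in x) (all of step 3).
6. turn 2: the tip, at least 2 mm below the bead tops, is beyond the bowl's middle (bowl +x by over 10 mm) (all of step 2).
7. turn 2: the tip, at least 2 mm below the bead tops, is passing beside the bowl's middle (over 10 mm to bowl +y or -y, within 10 mm in x) (all of step 5).
8. turn 2: the tip, at least 2 mm below the bead tops, is on the robot's side of the bowl's middle (bowl -x by over 10 mm) (all of step 4).
9. turn 2: the tip, at least 2 mm below the bead tops, is passing beside the bowl's middle (over 10 mm to bowl +y or -y, within 10 mm in x) (all of step 7).
10. still held, the rod's tip is lowered to within 40 mm of the floor of the caddy's empty bay (x of rod in the frame of bay between -0.028 and 0.028 m and y of rod in the frame of bay between -0.029 and 0.029 m and z of rod in the frame of bay below 0.04 m and contact force between rod and the fingers above 0.5 N), for 0.05 s.
At the end, for the whole second after the job is handed in: The rod is let go and still (0.03 m/s), its tip within 20 mm of the floor of the caddy's empty bay, leaning under 0.75 rad; all beads are in the bowl (within 58 mm of its axis, below 45 mm); of each pair of beads 0/4, 1/5, 2/6, 3/7 one or both lie over 8 mm from where they began (x of rod in the frame of bay between -0.028 and 0.028 m and y of rod in the frame of bay between -0.029 and 0.029 m and z of rod in the frame of bay below 0.02 m and angle between rod's own z axis and vertical below 0.75 rad and linear speed of rod below 0.03 m/s and contact force between rod and the fingers below 0.05 N and horizontal distance between each of bead0, bead1, bead2, bead3, bead4, bead5, bead6, bead7 and bowl below 0.058 m and z of each of bead0, bead1, bead2, bead3, bead4, bead5, bead6, bead7 in the frame of bowl below 0.045 m and distance of any of bead0, bead4 from where it was at the start of the episode above 0.008 m and distance of any of bead1, bead5 from where it was at the start of the episode above 0.008 m and distance of any of bead2, bead6 from where it was at the start of the episode above 0.008 m and distance of any of bead3, bead7 from where it was at the start of the episode above 0.008 m); the robot touches nothing.
It fails at once if the dropper bottle is shoved more than 30 mm (distance of dropper from where it was at the start of the episode above 0.03 m).
It fails at once if the jar is shoved more than 30 mm (distance of jar from where it was at the start of the episode above 0.03 m).
It fails at once if the pick is shoved more than 30 mm (distance of pick from where it was at the start of the episode above 0.03 m).
It fails at once if the dropper bottle or the jar is tipped over (angle between any of dropper, jar's own z axis and vertical above 0.5 rad).
It fails at once if a bead leaves the bowl (horizontal distance between any of bead0, bead1, bead2, bead3, bead4, bead5, bead6, bead7 and bowl above 0.068 m).
It also fails if it takes over 72 s, if anything falls off the work surface, if the arm or the gripper's body presses on something with over 40 N, if the wrist force passes 120 N, or if a joint passes its speed limit or range.

## Working session

There is one attempt and no reset: what is moved stays moved. The work goes in short steps, Python scripts to look and compute and a tool call to move; the robot and the scene stay as the last step left them, time stands still between calls to the robot, and variables do not carry over. Pictures are saved under pics/ and viewed, at most 10 in all, crops included, and the job is handed in when it is done.

Besides the shell and the picture viewer there is one more tool, called as a command line: name --pt "numbers of a row" for each row, then --argument value for the rest. move_arm: Moves the arm, as the interface text tells. Its arguments: {"type":"object","properties":{"targets":{"type":"array"},"grip_force":{"type":"number"}},"required":["targets"]}

```bash
mkdir -p pics
cat > h.py <<'E'
import numpy as np, cv2
from station import ctrl
from scipy.spatial.transform import Rotation as R
def params(n):
    p=ctrl.camera_params(n)
    K=np.array(p["intrinsics"]);k1=p["k1"]
    if n=="wrist":
        o=ctrl.get_obs();T=np.eye(4);T[:3,:3]=R.from_euler("xyz",o["eef_rot"]).as_matrix();T[:3,3]=o["ee_pos"]
        C=T@np.array(p["T_tool_cam"])
    else:
        W=np.eye(4);W[:3,:3]=cv2.Rodrigues(np.array(p["rvec"],float))[0];W[:3,3]=np.ravel(p["tvec"]);C=np.linalg.inv(W)
    return K,k1,C
def ray(P,px):
    K,k1,C=P
    px=np.atleast_2d(np.array(px,float)).reshape(-1,1,2)
    u=cv2.undistortPoints(px,K,np.array([k1,0,0,0.]))[:,0]
    return np.c_[u,np.ones(len(u))]
def at_depth(P,px,d):
    return (ray(P,px)*np.ravel(d)[:,None])@P[2][:3,:3].T+P[2][:3,3]
def at_z(P,px,z):
    r=ray(P,px)@P[2][:3,:3].T;c=P[2][:3,3]
    return c+r*((z-c[2])/r[:,2])[:,None]
def cloud(P,mask,dep):
    v,u=np.nonzero(mask&(dep>0))
    return at_depth(P,np.c_[u,v],dep[v,u])
E
cat > a.py <<'E'
from h import *
np.set_printoptions(precision=4,suppress=True)
for n in ["scene","top"]:
    P=params(n);im,d=ctrl.camera(n);cv2.imwrite(f"pics/{n}0.png",im[...,::-1]);print(n,"cam",P[2][:3,3])
    for t in ["rod","holder","bowl","caddy","dropper","jar","pick"]:
        for r in ctrl.cut_out(n,t)[:1]:
            c=cloud(P,r["region"],d);
            if len(c)==0: print(t,"none");continue
            top=c[c[:,2]>np.percentile(c[:,2],98)-.006]
            print(t,round(r["score"],2),len(c),r["point"],"lo",np.percentile(c,2,0),"hi",np.percentile(c,98,0),"topmid",(np.percentile(top,2,0)+np.percentile(top,98,0))/2)
    for t,z in [("rod_mid",.134),("clip",.134),("rod",.008),("holder",0),("bay",.005),("caddy",0),("bowl",0)]:
        for r in ctrl.tip_of(n,t)[:1]:
            print("tip",t,round(r["score"],2),r["point"],at_z(P,r["point"],z)[0])
print(ctrl.get_obs())
E
python3 a.py
```

```text
scene cam [ 1.2066 -0.4763  0.6891]
rod 0.74 447 [413.1, 148.2] lo [ 0.3643  0.2795 -0.001 ] hi [0.5015 0.4282 0.2079] topmid [0.4946 0.2868 0.2059]
holder 0.59 1592 [417.5, 189.7] lo [ 0.4513  0.2435 -0.0004] hi [0.5533 0.3418 0.1438] topmid [0.5111 0.2892 0.1423]
bowl 0.83 2267 [307.1, 223.0] lo [ 0.446  -0.0564  0.0054] hi [0.5647 0.0598 0.0558] topmid [0.505  0.002  0.0533]
caddy 0.81 6179 [157.5, 260.4] lo [ 0.4347 -0.3846  0.0037] hi [ 0.5143 -0.2342  0.1307] topmid [ 0.4698 -0.2761  0.1345]
dropper 0.96 630 [404.6, 243.7] lo [0.6606 0.0975 0.0061] hi [0.6882 0.1247 0.1015] topmid [0.6709 0.1136 0.1008]
jar 0.75 571 [320.1, 287.5] lo [ 0.6541 -0.1018  0.0072] hi [ 0.6879 -0.0685  0.0496] topmid [ 0.6695 -0.0838  0.0471]
tip rod_mid 0.76 [415.6, 140.9] [0.4836 0.3078 0.134 ]
tip clip 0.78 [412.9, 148.5] [0.5068 0.2776 0.134 ]
tip rod 0.92 [406.1, 190.5] [0.4931 0.291  0.008 ]
tip bay 0.88 [140.4, 291.7] [ 0.4786 -0.354   0.005 ]
tip caddy 0.91 [164.4, 284.3] [ 0.4785 -0.3087  0.    ]
tip bowl 0.68 [308.5, 233.0] [0.4952 0.0075 0.    ]
top cam [ 0.5017 -0.0047  0.9839]
rod 0.49 2
[... 887 characters left out ...]
7 0.289  0.134 ]
tip rod 0.74 [297.2, 264.8] [0.4018 0.0267 0.008 ]
tip holder 0.81 [184.2, 224.3] [0.4927 0.2871 0.    ]
tip bay 0.7 [458.2, 232.3] [ 0.4753 -0.347   0.005 ]
tip bowl 0.65 [310.1, 219.3] [ 0.5052 -0.0022  0.    ]
{'time_s': 1.5, 'qpos': array([ 1.1394,  0.2999,  1.521 ,  0.    ,  1.3207, -0.0666]), 'joint_vel': array([ 0.0007,  0.0015,  0.0008, -0.0011,  0.0003, -0.0006]), 'tau': array([ -0.0029, -53.1664, -35.2908,   0.0707,   0.0214,  -0.    ]), 'ee_pos': array([0.1962, 0.5138, 0.2195]), 'eef_rot': array([ 3.1416, -0.    ,  2.7768]), 'force': array([ 0.2229,  0.0881, -0.6937]), 'moment': array([0.0338, 0.0254, 0.0343]), 'grip_force': 0.0, 'grip_width': 0.09394964431982641}
```

Run:
```python
import cv2
a=cv2.imread("pics/top0.png")[120:300,120:520];cv2.imwrite("pics/t1.png",cv2.resize(a,(800,360),interpolation=cv2.INTER_CUBIC))
a=cv2.imread("pics/scene0.png")[80:360,90:490];cv2.imwrite("pics/s1.png",cv2.resize(a,(800,560),interpolation=cv2.INTER_CUBIC))
```

```text
(no output)
```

View pics/t1.png

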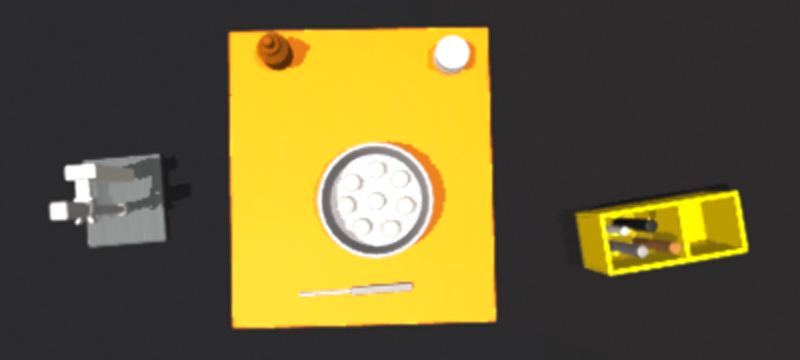

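View pics/s1.png

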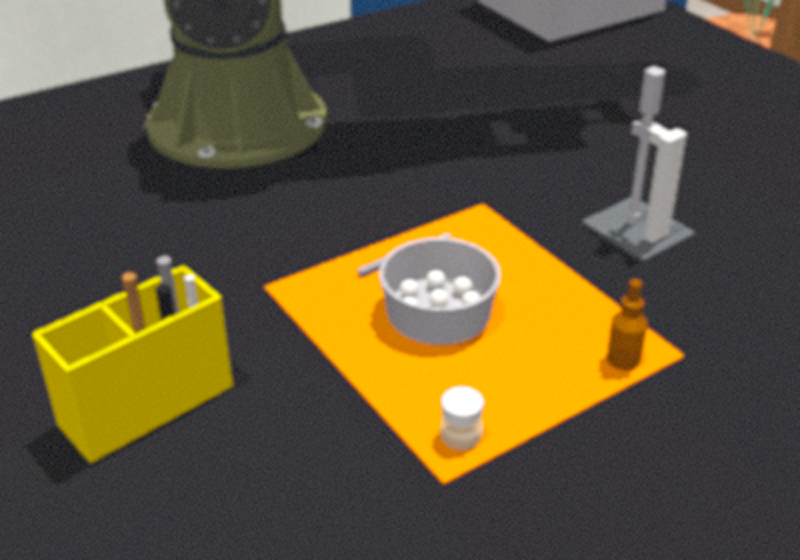

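The top view shows the holder at the left (rod handle at about 58,210, post beyond it at 80,170 in the crop). The bowl is mid-mat with one central bead and seven around it, and the caddy is on the right with its empty bay at about (715,222). The scene view agrees. I'll move above the rod and look with the wrist camera.

```bash
cat >> h.py <<'E'
np.set_printoptions(precision=4,suppress=True)
def plan(xyz,yaw,start=None):
    "row numbers (shift/50mm, rotvec) from the present pose (or start=(xyz,yaw)) to a tool-down pose"
    o=ctrl.get_obs()
    if start is None: p,A=np.array(o["ee_pos"]),R.from_euler("xyz",o["eef_rot"])
    else: p,A=np.array(start[0]),R.from_euler("xyz",[np.pi,0,start[1]])
    B=R.from_euler("xyz",[np.pi,0,yaw])
    return np.r_[A.inv().apply(np.array(xyz)-p)/.05,(A.inv()*B).as_rotvec()]
E
python3 - <<'E'
from h import *
print(plan([.47,.285,.32],1.65)); print(ctrl.camera_params("wrist")["T_tool_cam"])
E
```

```text
[-6.7479 -2.3215 -2.0108  0.     -0.      1.1268]
[[ 0.0003 -0.9682 -0.25    0.0723]
 [ 1.      0.0002  0.0005 -0.0001]
 [-0.0004 -0.25    0.9682 -0.1657]
 [ 0.      0.      0.      1.    ]]
```

move_arm --pt "1 -0.7 -0.2 -0.5 0 0 0.14" --pt "1 -1.4 -0.5 -1 0 0 0.28" --pt "1 -2.1 -0.7 -1.5 0 0 0.42" --pt "1 -2.8 -0.9 -2 0 0 0.56" --pt "1 -3.5 -1.2 -2 0 0 0.7" --pt "1 -4.2 -1.4 -2 0 0 0.84" --pt "1 -4.9 -1.7 -2 0 0 0.98" --pt "1 -5.6 -1.9 -2 0 0 1.1" --pt "1 -6.2 -2.1 -2 0 0 1.127" --pt "1 -6.75 -2.32 -2 0 0 1.127" --pt "1 -6.75 -2.32 -2 0 0 1.127" --pt "1 -6.75 -2.32 -2 0 0 1.127"

```text
time_s: 2.7
ee_pos: [0.4702, 0.2849, 0.3193]
eef_rot: [-3.141, -0.0, 1.649]
force: [-0.1, 0.7, 0.0]
grip_width: 0.094
grip_force: 0.0
```

Run:
```python
from h import *
o=ctrl.get_obs();print(o["ee_pos"],o["eef_rot"],o["time_s"])
P=params("wrist");im,d=ctrl.camera("wrist");cv2.imwrite("pics/w1.png",im[...,::-1])
v,u=np.mgrid[0:400,0:640];c=cloud(P,np.ones((400,640),bool),d)
top=c[(c[:,2]>.195)&(c[:,2]<.215)&(np.hypot(c[:,0]-.494,c[:,1]-.288)<.03)]
print(len(top),top.min(0),top.max(0),cv2.minAreaRect((top[:,:2]*1000).astype(np.float32)))
post=c[(c[:,2]>.135)&(c[:,2]<.155)&(np.hypot(c[:,0]-.52,c[:,1]-.288)<.05)]
print("post",len(post),post.min(0),post.max(0),cv2.minAreaRect((post[:,:2]*1000).astype(np.float32)))
base=c[(c[:,2]>.004)&(c[:,2]<.013)&(np.hypot(c[:,0]-.5,c[:,1]-.288)<.09)]
if len(base): print("base",len(base),base.min(0),base.max(0),cv2.minAreaRect((base[:,:2]*1000).astype(np.float32)))
for t in ["rod_mid","clip","rod"]:
    for r in ctrl.tip_of("wrist",t)[:1]: print(t,r,at_z(P,r["point"],.008 if t=="rod" else .134))
```

```text
[0.4702 0.2849 0.3193] [-3.1412 -0.0001  1.6488] 2.7
344 [0.4841 0.2838 0.1951] [0.5005 0.2998 0.2104] ((492.2670593261719, 291.7347412109375), (15.372482299804688, 15.232765197753906), 5.162399768829346)
post 700 [0.4786 0.28   0.1351] [0.5382 0.3099 0.1474] ((508.1899719238281, 293.40252685546875), (58.41829299926758, 29.369714736938477), 4.087782382965088)
base 2734 [0.4498 0.2436 0.0044] [0.5508 0.3411 0.0128] ((502.6827697753906, 291.97021484375), (99.97058868408203, 89.95706176757812), 5.427242279052734)
rod_mid {'point': [346.1, 179.3], 'score': 0.87} [[0.494 0.292 0.134]]
clip {'point': [341.6, 179.8], 'score': 0.91} [[0.489  0.2911 0.134 ]]
rod {'point': [342.7, 164.3], 'score': 0.69} [[0.4973 0.2912 0.008 ]]
```

View pics/w1.png

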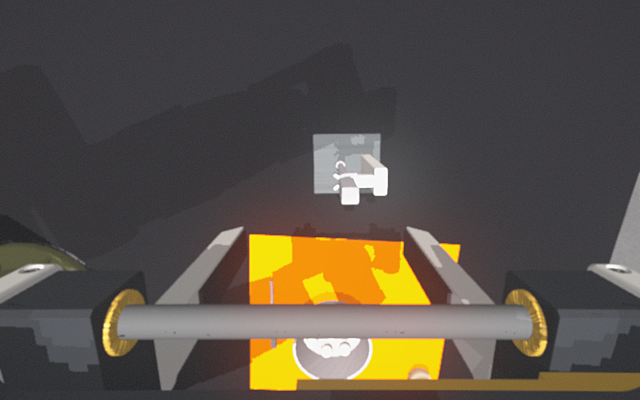

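The wrist view shows the handle end (350,195), clip (345,183) and post (380,180). The measured base is 100 x 90 mm at yaw 0.095, and the rod is at (0.4925, 0.2915).

```bash
python3 -c "
from h import *
print(plan([.4925,.2915,.173],1.666))"
```

```text
[ 0.0773  0.4673  2.9319  0.0002 -0.0002 -0.0149]
```

move_arm --pt "1 0.08 0.47 0 0 0 -0.016" --pt "1 0.08 0.47 0.5 0 0 -0.016" --pt "1 0.08 0.47 1 0 0 -0.016" --pt "1 0.08 0.47 1.5 0 0 -0.016" --pt "1 0.08 0.47 2 0 0 -0.016" --pt "1 0.08 0.47 2.5 0 0 -0.016" --pt "1 0.08 0.47 2.92 0 0 -0.016" --pt "1 0.08 0.47 2.92 0 0 -0.016"

```text
time_s: 3.7
ee_pos: [0.4918, 0.2909, 0.171]
eef_rot: [-3.137, 0.002, 1.667]
force: [0.0, 0.2, 0.6]
grip_width: 0.0941
grip_force: 0.0
```

move_arm --pt "0 0 0 0 0 0 0" --pt "-0.5 0 0 0 0 0 0" --pt "-1 0 0 0 0 0 0" --pt "-1 0 0 0 0 0 0" --pt "-1 0 0 0 0 0 0" --pt "-1 0 0 0 0 0 0" --pt "-1 0 0 0 0 0 0" --grip_force 50

```text
time_s: 4.4
ee_pos: [0.4933, 0.2909, 0.1735]
eef_rot: [3.142, -0.0, 1.666]
force: [0.3, -0.0, -0.0]
grip_width: 0.0413
grip_force: 0.0
```

Still closing.

move_arm --pt "-1 0 0 0 0 0 0" --pt "-1 0 0 0 0 0 0" --pt "-1 0 0 0 0 0 0" --pt "-1 0 0 0 0 0 0" --pt "-1 0 0 0 0 0 0" --pt "-1 0 0 0 0 0 0" --grip_force 60

```text
time_s: 5.0
ee_pos: [0.4932, 0.2909, 0.1734]
eef_rot: [-3.142, 0.0, 1.666]
force: [-0.2, 0.5, 0.8]
grip_width: 0.0156
grip_force: 60.0
```

move_arm --pt "-1 0 -0.08 0 0 0 0" --pt "-1 0 -0.16 0 0 0 0" --pt "-1 0 -0.24 0 0 0 0" --pt "-1 0 -0.32 0 0 0 0" --pt "-1 0 -0.4 0 0 0 0" --pt "-1 0 -0.5 0 0 0 0" --pt "-1 0 -0.6 0 0 0 0" --pt "-1 0 -0.75 0 0 0 0" --pt "-1 0 -0.9 0 0 0 0" --pt "-1 0 -1.05 0 0 0 0" --pt "-1 0 -1.2 0 0 0 0" --pt "-1 0 -1.2 0 0 0 0"

```text
time_s: 6.2
ee_pos: [0.4327, 0.2852, 0.1735]
eef_rot: [-3.141, 0.0, 1.666]
force: [0.7, -0.3, -1.0]
grip_width: 0.0157
grip_force: 60.0
```

```bash
cat > look.py <<'E'
from h import *
import sys
o=ctrl.get_obs();print(o["ee_pos"],o["eef_rot"],o["time_s"],o["grip_width"])
for n in ["scene"]:
    P=params(n);im,d=ctrl.camera(n);cv2.imwrite(f"pics/{n}_{sys.argv[1]}.png",im[...,::-1])
    for r in ctrl.cut_out(n,"rod")[:1]:
        c=cloud(P,r["region"],d);e=np.array(o["ee_pos"])
        c=c[(np.hypot(*(c[:,:2]-e[:2]).T)<.05)&(c[:,2]<.16)]
        print("rod",r["score"],len(c))
        if len(c)>20:
            for ax in (0,1):
                f=np.polyfit(c[:,2],c[:,ax],1);print("slope",ax,f[0],"at z lo",np.polyval(f,c[:,2].min()))
            print("zlo",c[:,2].min())
    for r in ctrl.tip_of(n,"rod")[:1]: print("tip",r,at_z(P,r["point"],o["ee_pos"][2]+.005-.170))
E
python3 look.py pull
python3 - <<'E'
from h import *
P=params("top");im,d=ctrl.camera("top");cv2.imwrite("pics/top2.png",im[...,::-1])
c=cloud(P,np.ones((400,640),bool),d)
b=c[(c[:,2]>.046)&(c[:,2]<.06)&(np.hypot(c[:,0]-.504,c[:,1]-.003)<.08)]
print("bowl rim",len(b),cv2.minEnclosingCircle((b[:,:2]*1000).astype(np.float32)), cv2.minAreaRect((b[:,:2]*1000).astype(np.float32)))
k=c[(c[:,2]>.100)&(c[:,2]<.118)&(np.hypot(c[:,0]-.47,c[:,1]+.31)<.1)]
print("caddy",len(k),cv2.minAreaRect((k[:,:2]*1000).astype(np.float32)))
E
```

```text
[0.4327 0.2852 0.1735] [-3.1414  0.      1.6662] 6.2 0.01573290575208843
rod 0.84 171
slope 0 0.0016321484744935676 at z lo 0.4350186482738807
slope 1 -0.000804055605057172 at z lo 0.2802647584717879
zlo 0.0104657465516379
tip {'point': [384.5, 180.1], 'score': 0.82} [[0.4303 0.2763 0.0085]]
bowl rim 437 ((504.3228454589844, 3.41902494430542), 62.585941314697266) ((504.62890625, 3.2682037353515625), (123.19158172607422, 123.04369354248047), 44.89099884033203)
caddy 621 ((469.880615234375, -307.03948974609375), (64.85327911376953, 152.08030700683594), 8.981664657592773)
```

Run:
```python
from h import *
P=params("top");ctrl.camera("top")
B=[]
for r in ctrl.tip_of("top","bead0"):
    p=at_z(P,r["point"],.017)[0][:2]-[.5044,.0033]
    print(round(r["score"],2),p*1000,"r",np.hypot(*p)*1000,"deg",np.degrees(np.arctan2(p[1],p[0])))
    if np.hypot(*p)<.06 and r["score"]>.3:B.append(p)
B=np.array(B)
for a in range(0,360,10):
    q=[.02*np.cos(np.radians(a)),.02*np.sin(np.radians(a))];print(a,round(np.hypot(*(B-q).T).min()*1000,1),end="; ")
im=cv2.imread("pics/top2.png")[165:275,250:370];cv2.imwrite("pics/b2.png",cv2.resize(im,(600,550)))
print(plan([.4327,.2852,.27],1.571))
```

```text
0.64 [ 34.9454 -13.1326] r 37.33155634893057 deg -20.596316954748577
0.6 [ -5.9601 -30.0033] r 30.589525766001938 deg -101.2353707904448
0.54 [-8.1281 27.8047] r 28.968362661159947 deg 106.29510222117915
0.46 [ 0.7643 -7.3739] r 7.4133835364087 deg -84.08219006675553
0.45 [-32.2151  16.6414] r 36.25945031449071 deg 152.680442051306
0.44 [20.3139 30.214 ] r 36.40796700118584 deg 56.08579313601862
0.43 [-33.7459 -10.2037] r 35.254847821922816 deg -163.17636399418922
0.19 [ -7.7216 273.5755] r 273.68447050354405 deg 91.61672505791458
0 19.9; 10 21.8; 20 23.0; 30 20.4; 40 18.1; 50 16.7; 60 16.5; 70 17.5; 80 14.2; 90 11.3; 100 9.3; 110 9.1; 120 10.6; 130 13.3; 140 16.6; 150 16.3; 160 16.6; 170 18.2; 180 17.1; 190 15.6; 200 15.3; 210 16.4; 220 17.0; 230 15.8; 240 13.3; 250 11.2; 260 10.6; 270 11.6; 280 12.6; 290 12.9; 300 13.6; 310 14.5; 320 15.6; 330 16.8; 340 17.3; 350 18.1; [ 0.003  -0.0198 -1.9327 -0.0001  0.0001  0.0946]
```

View pics/b2.png

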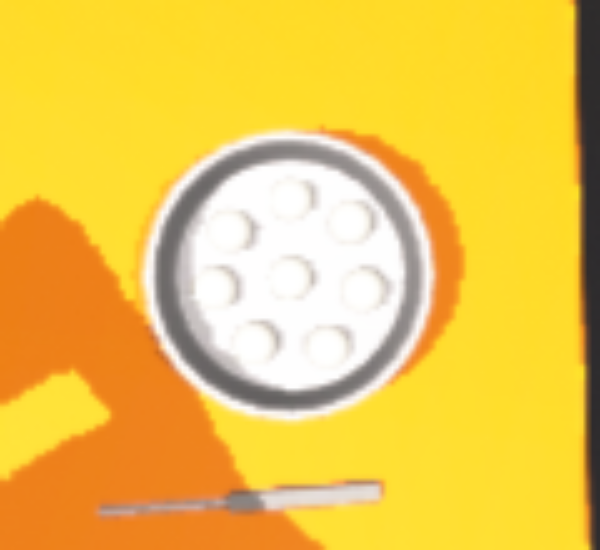

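move_arm --pt "-1 0 0 -0.4 0 0 0" --pt "-1 0 0 -0.9 0 0 0.03" --pt "-1 0 0 -1.4 0 0 0.06" --pt "-1 0 0 -1.8 0 0 0.095" --pt "-1 0 0 -1.92 0 0 0.095" --pt "-1 0 0 -1.92 0 0 0.095"

```text
time_s: 7.1
ee_pos: [0.4337, 0.2852, 0.2696]
eef_rot: [3.141, -0.0, 1.572]
force: [0.7, -0.2, -1.0]
grip_width: 0.0154
grip_force: 60.0
```

The crop shows the beads at the centre and in a ring of about 34 mm. The wide gap is towards the robot (bottom, about 290,320), so the tip can enter at bowl x = -20 mm.

move_arm --pt "-1 -0.5 0.05 0 0 0 0" --pt "-1 -1.2 0.2 0 0 0 0" --pt "-1 -1.9 0.4 0 0 0 0" --pt "-1 -2.6 0.55 0 0 0 0" --pt "-1 -3.3 0.7 0 0 0 0" --pt "-1 -4 0.85 0 0 0 0" --pt "-1 -4.7 1 0 0 0 0" --pt "-1 -5.3 1 0 0 0 0" --pt "-1 -5.64 1 0 0 0 0" --pt "-1 -5.64 1 0 0 0 0" --pt "-1 -5.64 1 0.4 0 0 0" --pt "-1 -5.64 1 0.4 0 0 0"

```text
time_s: 8.3
ee_pos: [0.4825, 0.0038, 0.2467]
eef_rot: [-3.137, -0.0, 1.572]
force: [-0.4, 0.9, -1.5]
grip_width: 0.0159
grip_force: 60.0
```

```bash
python3 look.py bowl
python3 - <<'E'
import cv2
a=cv2.imread("pics/scene_bowl.png")[130:270,240:390];cv2.imwrite("pics/b3.png",cv2.resize(a,(600,560)))
E
```

```text
[0.4825 0.0038 0.2467] [-3.137  -0.0005  1.5715] 8.3 0.01589849138060859
rod 0.42 0
tip {'point': [303.8, 198.4], 'score': 0.95} [[0.4782 0.0054 0.0817]]
```

View pics/b3.png

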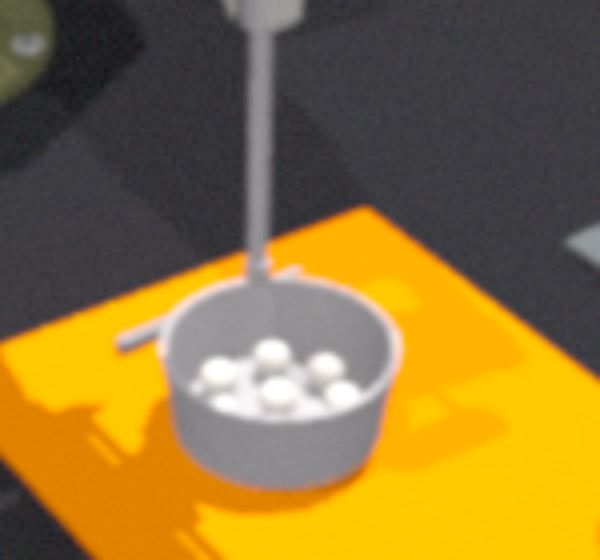

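The rod hangs upright with its tip (about 258,275) over the robot side of the bowl. I'll lower it gently.

move_arm --pt "-1 0 0 0.2 0 0 0" --pt "-1 0 0 0.4 0 0 0" --pt "-1 0 0 0.6 0 0 0" --pt "-1 0 0 0.75 0 0 0" --pt "-1 0 0 0.9 0 0 0" --pt "-1 0 0 1.02 0 0 0" --pt "-1 0 0 1.14 0 0 0" --pt "-1 0 0 1.24 0 0 0" --pt "-1 0 0 1.34 0 0 0" --pt "-1 0 0 1.4 0 0 0" --pt "-1 0 0 1.4 0 0 0"

```text
time_s: 9.55
ee_pos: [0.4834, 0.0032, 0.1791]
eef_rot: [-3.141, -0.0, 1.571]
force: [-0.4, 0.7, -1.1]
grip_width: 0.0156
grip_force: 60.0
```

move_arm --pt "-1 0.11 -0.01 0 0 0 0" --pt "-1 0.24 0 0 0 0 0" --pt "-1 0.37 0.05 0 0 0 0" --pt "-1 0.47 0.15 0 0 0 0" --pt "-1 0.52 0.28 0 0 0 0" --pt "-1 0.54 0.42 0 0 0 0" --pt "-1 0.52 0.56 0 0 0 0" --pt "-1 0.47 0.69 0 0 0 0" --pt "-1 0.38 0.8 0 0 0 0" --pt "-1 0.27 0.89 0 0 0 0" --pt "-1 0.14 0.94 0 0 0 0" --pt "-1 0 0.96 0 0 0 0"

```text
time_s: 10.75
ee_pos: [0.5319, 0.0025, 0.1795]
eef_rot: [3.141, -0.0, 1.571]
force: [-0.1, 0.1, -1.3]
grip_width: 0.0162
grip_force: 60.0
```

move_arm --pt "-1 -0.14 -0.02 0 0 0 0" --pt "-1 -0.27 -0.07 0 0 0 0" --pt "-1 -0.38 -0.16 0 0 0 0" --pt "-1 -0.47 -0.27 0 0 0 0" --pt "-1 -0.52 -0.4 0 0 0 0" --pt "-1 -0.54 -0.54 0 0 0 0" --pt "-1 -0.52 -0.68 0 0 0 0" --pt "-1 -0.47 -0.81 0 0 0 0" --pt "-1 -0.38 -0.92 0 0 0 0" --pt "-1 -0.27 -1.01 0 0 0 0" --pt "-1 -0.14 -1.06 0 0 0 0" --pt "-1 0 -1.08 0 0 0 0"

```text
time_s: 11.95
ee_pos: [0.4773, 0.0037, 0.1795]
eef_rot: [-3.141, 0.0, 1.571]
force: [0.5, -0.7, -1.1]
grip_width: 0.0157
grip_force: 60.0
```

```bash
python3 look.py stir
python3 - <<'E'
import cv2
a=cv2.imread("pics/scene_stir.png")[130:270,240:390];cv2.imwrite("pics/b4.png",cv2.resize(a,(600,560)))
E
```

```text
[0.4773 0.0037 0.1795] [-3.1415  0.0002  1.5709] 11.95 0.015741617901438732
rod 0.64 299
slope 0 0.01667463080377003 at z lo 0.4783834519312695
slope 1 -0.01430639660875004 at z lo 0.001028129015671168
zlo 0.005655871171301841
tip {'point': [301.5, 225.3], 'score': 0.88} [[ 0.4799 -0.0008  0.0145]]
```

View pics/b4.png

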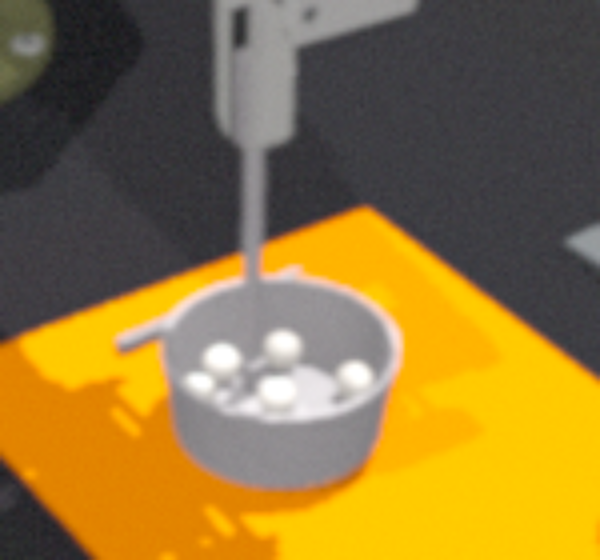

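The tip is down among the beads (about 255,340) and they are shifting. Two more turns.

move_arm --pt "-1 0.14 0.02 0 0 0 0" --pt "-1 0.27 0.07 0 0 0 0" --pt "-1 0.38 0.16 0 0 0 0" --pt "-1 0.47 0.27 0 0 0 0" --pt "-1 0.52 0.4 0 0 0 0" --pt "-1 0.54 0.54 0 0 0 0" --pt "-1 0.52 0.68 0 0 0 0" --pt "-1 0.47 0.81 0 0 0 0" --pt "-1 0.38 0.92 0 0 0 0" --pt "-1 0.27 1.01 0 0 0 0" --pt "-1 0.14 1.06 0 0 0 0" --pt "-1 0 1.08 0 0 0 0"

```text
time_s: 13.3
ee_pos: [0.5318, 0.0025, 0.1794]
eef_rot: [3.141, -0.0, 1.571]
force: [0.4, 0.1, -0.4]
grip_width: 0.0155
grip_force: 60.0
```

move_arm --pt "-1 -0.14 -0.02 0 0 0 0" --pt "-1 -0.27 -0.07 0 0 0 0" --pt "-1 -0.38 -0.16 0 0 0 0" --pt "-1 -0.47 -0.27 0 0 0 0" --pt "-1 -0.52 -0.4 0 0 0 0" --pt "-1 -0.54 -0.54 0 0 0 0" --pt "-1 -0.52 -0.68 0 0 0 0" --pt "-1 -0.47 -0.81 0 0 0 0" --pt "-1 -0.38 -0.92 0 0 0 0" --pt "-1 -0.27 -1.01 0 0 0 0" --pt "-1 -0.14 -1.06 0 0 0 0" --pt "-1 0 -1.08 0 0 0 0"

```text
time_s: 14.5
ee_pos: [0.4775, 0.0038, 0.1796]
eef_rot: [3.141, 0.0, 1.571]
force: [-0.7, 0.5, -0.5]
grip_width: 0.0159
grip_force: 60.0
```

move_arm --pt "-1 0.14 0.02 0 0 0 0" --pt "-1 0.27 0.07 0 0 0 0" --pt "-1 0.38 0.16 0 0 0 0" --pt "-1 0.47 0.27 0 0 0 0" --pt "-1 0.52 0.4 0 0 0 0" --pt "-1 0.54 0.54 0 0 0 0" --pt "-1 0.52 0.68 0 0 0 0" --pt "-1 0.47 0.81 0 0 0 0" --pt "-1 0.38 0.92 0 0 0 0" --pt "-1 0.27 1.01 0 0 0 0" --pt "-1 0.14 1.06 0 0 0 0" --pt "-1 0 1.08 0 0 0 0"

```text
time_s: 15.7
ee_pos: [0.5316, 0.0025, 0.1793]
eef_rot: [-3.141, 0.0, 1.571]
force: [0.2, 0.7, -0.8]
grip_width: 0.0157
grip_force: 60.0
```

move_arm --pt "-1 -0.14 -0.02 0 0 0 0" --pt "-1 -0.27 -0.07 0 0 0 0" --pt "-1 -0.38 -0.16 0 0 0 0" --pt "-1 -0.47 -0.27 0 0 0 0" --pt "-1 -0.52 -0.4 0 0 0 0" --pt "-1 -0.54 -0.54 0 0 0 0" --pt "-1 -0.52 -0.68 0 0 0 0" --pt "-1 -0.47 -0.81 0 0 0 0" --pt "-1 -0.38 -0.92 0 0 0 0" --pt "-1 -0.27 -1.01 0 0 0 0" --pt "-1 -0.14 -1.06 0 0 0 0" --pt "-1 0 -1.08 0 0 0 0"

```text
time_s: 16.9
ee_pos: [0.4776, 0.0037, 0.1796]
eef_rot: [3.141, 0.0, 1.571]
force: [3.1, 0.1, -0.6]
grip_width: 0.0157
grip_force: 60.0
```

move_arm --pt "-1 0 0.1 0 0 0 0" --pt "-1 0 0.1 -0.15 0 0 0" --pt "-1 0 0.1 -0.3 0 0 0" --pt "-1 0 0.1 -0.6 0 0 0" --pt "-1 0 0.1 -1 0 0 0" --pt "-1 0 0.1 -1.5 0 0 0" --pt "-1 0 0.1 -2 0 0 0" --pt "-1 0 0.1 -2.5 0 0 0" --pt "-1 0 0.1 -3 0 0 0" --pt "-1 0 0.1 -3.2 0 0 0" --pt "-1 0 0.1 -3.2 0 0 0" --pt "-1 0 0.1 -3.2 0 0 0"

```text
time_s: 18.1
ee_pos: [0.4823, 0.0031, 0.3384]
eef_rot: [-3.14, -0.0, 1.571]
force: [-0.3, -0.6, -2.1]
grip_width: 0.0154
grip_force: 60.0
```

Run:
```python
from h import *
print(ctrl.get_obs()["ee_pos"])
print(plan([.4765,-.3485,.339],1.571))
```

```text
[0.4823 0.0031 0.3384]
[-7.0317 -0.1147 -0.0116 -0.0014 -0.     -0.0004]
```

move_arm --pt "-1 -0.4 0 0 0 0 0" --pt "-1 -1.1 0 0 0 0 0" --pt "-1 -1.8 0 0 0 0 0" --pt "-1 -2.5 0 0 0 0 0" --pt "-1 -3.2 0 0 0 0 0" --pt "-1 -3.9 0 0 0 0 0" --pt "-1 -4.6 -0.05 0 0 0 0" --pt "-1 -5.3 -0.1 0 0 0 0" --pt "-1 -6 -0.11 0 0 0 0" --pt "-1 -6.6 -0.11 0 0 0 0" --pt "-1 -7.03 -0.11 0 0 0 0" --pt "-1 -7.03 -0.11 0 0 0 0"

```text
time_s: 19.3
ee_pos: [0.4763, -0.3503, 0.337]
eef_rot: [-3.139, -0.002, 1.568]
force: [0.7, 0.6, -1.4]
grip_width: 0.0157
grip_force: 60.0
```

```bash
python3 look.py bay
python3 - <<'E'
from h import *
P=params("top");im,d=ctrl.camera("top");cv2.imwrite("pics/top3.png",im[...,::-1])
a=im[150:290,230:510,::-1];cv2.imwrite("pics/t3.png",cv2.resize(a,(800,400)))
E
```

```text
[ 0.4763 -0.3503  0.337 ] [-3.1387 -0.0019  1.5683] 19.3 0.015691851918915162
rod 0.74 0
tip {'point': [123.4, 216.3], 'score': 0.75} [[ 0.4699 -0.3505  0.172 ]]
```

View pics/t3.png

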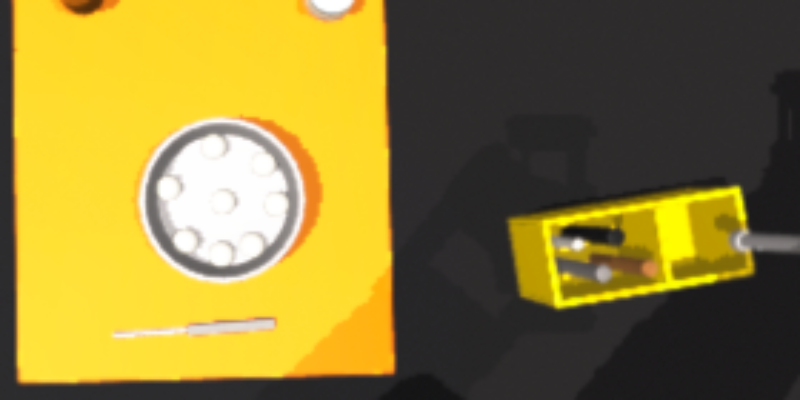

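View pics/scene_bay.png

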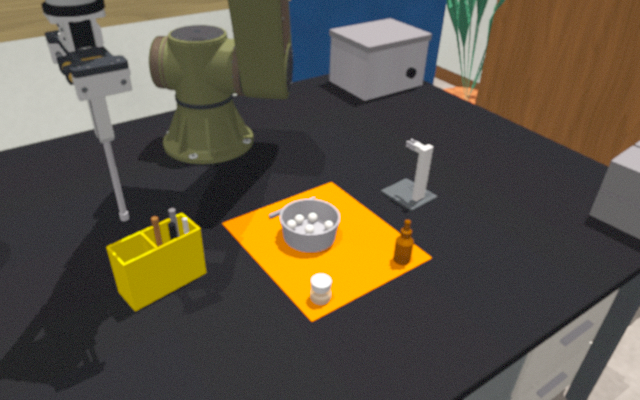

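The top view shows all eight beads in the bowl, and the tip is over the empty bay at about (740,240). Before placing the rod, I'll check how far the beads moved.

Run:
```python
from h import *
P=params("top")
def beads(f):
    im=cv2.imread(f);o=np.array([268,178]);g=cv2.cvtColor(im,cv2.COLOR_BGR2GRAY)[178:258,268:348]
    s=8;g=cv2.resize(g,None,fx=s,fy=s,interpolation=cv2.INTER_CUBIC)
    c=cv2.HoughCircles(g,cv2.HOUGH_GRADIENT_ALT if 0 else cv2.HOUGH_GRADIENT,1,70,param1=40,param2=9,minRadius=28,maxRadius=42)
    c=c[0]; px=(c[:,:2]+.5)/s-.5+o
    w=at_z(P,px,.017)[:,:2]-[.5044,.0033]
    return w[np.hypot(*w.T)<.05]*1000
A=beads("pics/top0.png");B=beads("pics/top3.png")
print(A,"\n",B)
D=np.hypot(*(B[:,None]-A[None]).transpose(2,0,1));print("nearest start of each bead",D.min(1))
```

```text
[[ -0.8339  -0.5455]
 [ -6.567   34.41  ]
 [ 24.6843 -27.6015]
 [-31.3114  15.1237]
 [-30.6879 -20.6918]
 [ 19.9836  27.5021]
 [ -6.1243 -32.4921]
 [ 34.7846   0.4475]] 
 [[-41.7015   0.709 ]
 [  9.2006  43.8059]
 [-32.7492  30.3293]
 [ -1.1154  -0.8289]
 [-36.3211 -22.1194]
 [ 43.2678   4.7276]
 [ 27.5233 -29.8591]
 [ -2.4315 -42.1027]]
nearest start of each bead [17.7691 18.3549 15.2734  0.3995  5.8113  9.5018  3.6272 10.2956]
```

Two beads plus the centre one have hardly moved, so I'll stir again, through the centre and wider.

move_arm --pt "-1 0.4 0 0 0 0 0" --pt "-1 1.1 0 0 0 0 0" --pt "-1 1.8 0 0 0 0 0" --pt "-1 2.5 0.05 0 0 0 0" --pt "-1 3.2 0.1 0 0 0 0" --pt "-1 3.9 0.15 0 0 0 0" --pt "-1 4.6 0.15 0 0 0 0" --pt "-1 5.3 0.15 0 0 0 0" --pt "-1 6 0.15 0 0 0 0" --pt "-1 6.6 0.15 0 0 0 0" --pt "-1 7.03 0.15 0 0 0 0" --pt "-1 7.03 0.15 0 0 0 0"

```text
time_s: 20.7
ee_pos: [0.484, 0.0059, 0.3397]
eef_rot: [3.141, -0.0, 1.575]
force: [-1.0, 0.7, -0.0]
grip_width: 0.0158
grip_force: 60.0
```

move_arm --pt "-1 0 0 0.4 0 0 0" --pt "-1 0 0 0.9 0 0 0" --pt "-1 0 0 1.4 0 0 0" --pt "-1 0 0 1.9 0 0 0" --pt "-1 0 0 2.3 0 0 0" --pt "-1 0 0 2.5 0 0 0" --pt "-1 0 0 2.7 0 0 0" --pt "-1 0 0 2.85 0 0 0" --pt "-1 0 0 3 0 0 0" --pt "-1 0 0 3.1 0 0 0" --pt "-1 0 0 3.2 0 0 0" --pt "-1 0 0 3.2 0 0 0"

```text
time_s: 21.9
ee_pos: [0.4844, 0.0032, 0.179]
eef_rot: [-3.141, -0.0, 1.571]
force: [0.1, 0.1, -0.6]
grip_width: 0.0156
grip_force: 60.0
```

move_arm --pt "-1 0 0.12 0 0 0 0" --pt "-1 0 0.24 0 0 0 0" --pt "-1 0 0.36 0 0 0 0" --pt "-1 0 0.48 0 0 0 0" --pt "-1 0 0.6 0 0 0 0" --pt "-1 -0.12 0.6 0 0 0 0" --pt "-1 -0.26 0.6 0 0 0 0" --pt "-1 -0.4 0.56 0 0 0 0" --pt "-1 -0.52 0.48 0 0 0 0" --pt "-1 -0.62 0.4 0 0 0 0" --pt "-1 -0.6 0.24 0 0 0 0" --pt "-1 -0.54 0.09 0 0 0 0"

```text
time_s: 23.1
ee_pos: [0.4884, -0.024, 0.1795]
eef_rot: [3.141, 0.0, 1.57]
force: [0.2, -0.7, -1.7]
grip_width: 0.0158
grip_force: 60.0
```

move_arm --pt "-1 0.1 -0.13 0 0 0 0" --pt "-1 0.23 -0.23 0 0 0 0" --pt "-1 0.38 -0.29 0 0 0 0" --pt "-1 0.54 -0.31 0 0 0 0" --pt "-1 0.7 -0.29 0 0 0 0" --pt "-1 0.85 -0.23 0 0 0 0" --pt "-1 0.97 -0.13 0 0 0 0" --pt "-1 1.07 0 0 0 0 0" --pt "-1 1.13 0.15 0 0 0 0" --pt "-1 1.16 0.31 0 0 0 0" --pt "-1 1.13 0.47 0 0 0 0" --pt "-1 1.07 0.62 0 0 0 0"

```text
time_s: 24.3
ee_pos: [0.52, 0.0291, 0.179]
eef_rot: [-3.14, 0.001, 1.571]
force: [-0.8, -2.4, 0.1]
grip_width: 0.0159
grip_force: 60.0
```

move_arm --pt "-1 -0.1 0.13 0 0 0 0" --pt "-1 -0.23 0.23 0 0 0 0" --pt "-1 -0.38 0.29 0 0 0 0" --pt "-1 -0.54 0.31 0 0 0 0" --pt "-1 -0.7 0.29 0 0 0 0" --pt "-1 -0.85 0.23 0 0 0 0" --pt "-1 -0.97 0.13 0 0 0 0" --pt "-1 -1.07 0 0 0 0 0" --pt "-1 -1.13 -0.15 0 0 0 0" --pt "-1 -1.16 -0.31 0 0 0 0" --pt "-1 -1.13 -0.47 0 0 0 0" --pt "-1 -1.07 -0.62 0 0 0 0"

```text
time_s: 25.5
ee_pos: [0.4885, -0.0238, 0.1797]
eef_rot: [3.141, 0.0, 1.571]
force: [3.2, 3.0, 0.1]
grip_width: 0.0158
grip_force: 60.0
```

move_arm --pt "-1 0.14 0.1 0 0 0 0" --pt "-1 0.14 0.1 -0.15 0 0 0" --pt "-1 0.14 0.1 -0.3 0 0 0" --pt "-1 0.14 0.1 -0.6 0 0 0" --pt "-1 0.14 0.1 -1 0 0 0" --pt "-1 0.14 0.1 -1.5 0 0 0" --pt "-1 0.14 0.1 -2 0 0 0" --pt "-1 0.14 0.1 -2.5 0 0 0" --pt "-1 0.14 0.1 -3 0 0 0" --pt "-1 0.14 0.1 -3.2 0 0 0" --pt "-1 0.14 0.1 -3.2 0 0 0" --pt "-1 0.14 0.1 -3.2 0 0 0"

```text
time_s: 26.7
ee_pos: [0.4938, -0.0169, 0.3384]
eef_rot: [-3.14, -0.0, 1.571]
force: [-0.3, 0.6, -2.3]
grip_width: 0.0157
grip_force: 60.0
```

```bash
python3 -c "
from h import *
print(ctrl.get_obs()['ee_pos'],plan([.4775,-.3485,.339],1.571))"
```

```text
[ 0.4938 -0.0169  0.3384] [-6.6327 -0.3268 -0.0122 -0.0014 -0.0001 -0.0002]
```

move_arm --pt "-1 -0.4 0 0 0 0 0" --pt "-1 -1.1 0 0 0 0 0" --pt "-1 -1.8 -0.1 0 0 0 0" --pt "-1 -2.5 -0.15 0 0 0 0" --pt "-1 -3.2 -0.2 0 0 0 0" --pt "-1 -3.9 -0.25 0 0 0 0" --pt "-1 -4.6 -0.3 0 0 0 0" --pt "-1 -5.3 -0.33 0 0 0 0" --pt "-1 -6 -0.33 0 0 0 0" --pt "-1 -6.4 -0.33 0 0 0 0" --pt "-1 -6.63 -0.33 0 0 0 0" --pt "-1 -6.63 -0.33 0 0 0 0"

```text
time_s: 27.9
ee_pos: [0.4773, -0.349, 0.3381]
eef_rot: [-3.14, -0.001, 1.57]
force: [-0.1, 0.7, -0.6]
grip_width: 0.0155
grip_force: 60.0
```

```bash
cat > beads.py <<'E'
from h import *
import sys
P=params("top");im,d=ctrl.camera("top");cv2.imwrite(sys.argv[1],im[...,::-1])
def beads(f):
    im=cv2.imread(f);o=np.array([268,178]);g=cv2.cvtColor(im,cv2.COLOR_BGR2GRAY)[178:258,268:348]
    s=8;g=cv2.resize(g,None,fx=s,fy=s,interpolation=cv2.INTER_CUBIC)
    c=cv2.HoughCircles(g,cv2.HOUGH_GRADIENT,1,70,param1=40,param2=9,minRadius=28,maxRadius=42)[0]
    w=at_z(P,(c[:,:2]+.5)/s-.5+o,.017)[:,:2]-[.5044,.0033]
    return w[np.hypot(*w.T)<.05]*1000
A=beads("pics/top0.png");B=beads(sys.argv[1])
print(B);D=np.hypot(*(B[:,None]-A[None]).transpose(2,0,1));print("nearest start",D.min(1))
a=im[150:290,230:510,::-1];cv2.imwrite("pics/t5.png",cv2.resize(a,(800,400)))
E
python3 beads.py pics/top5.png; python3 look.py bay2
```

```text
[[ 18.2563  37.3714]
 [-22.6259  34.6059]
 [-42.8191  -5.2147]
 [-28.6971 -33.3952]
 [ -9.2129 -41.5507]
 [-41.1616  15.363 ]
 [ 43.5809  -3.194 ]
 [-21.9928   2.7578]
 [ -1.7956  42.0484]]
nearest start [10.0194 16.06   19.6649 12.8585  9.5707  9.8531  9.5203 15.4839  9.0062]
[ 0.4775 -0.3481  0.3385] [-3.1405 -0.0011  1.5705] 27.95 0.01617121853471647
rod 0.73 0
tip {'point': [128.7, 214.8], 'score': 0.79} [[ 0.4725 -0.3421  0.1735]]
```

View pics/t5.png

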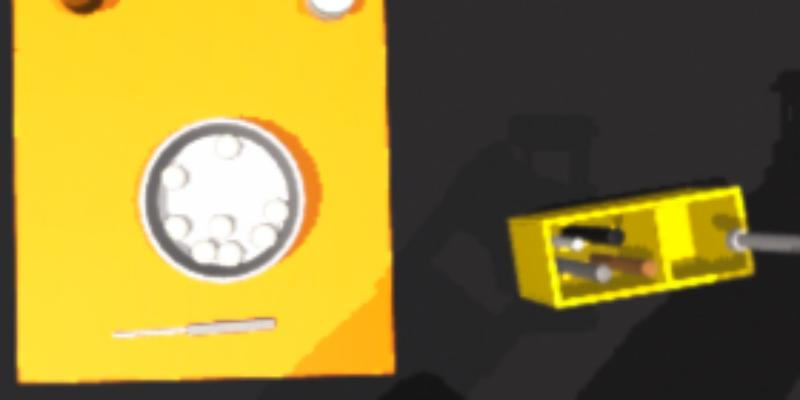

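All eight beads are in the bowl and each is at least 9 mm from every start position. The tip is over the empty bay (735,240), so I'll lower it.

move_arm --pt "-1 0 0 0.3 0 0 0" --pt "-1 0 0 0.7 0 0 0" --pt "-1 0 0 1.1 0 0 0" --pt "-1 0 0 1.5 0 0 0" --pt "-1 0 0 1.9 0 0 0" --pt "-1 0 0 2.3 0 0 0" --pt "-1 0 0 2.6 0 0 0" --pt "-1 0 0 2.85 0 0 0" --pt "-1 0 0 3.05 0 0 0" --pt "-1 0 0 3.2 0 0 0" --pt "-1 0 0 3.28 0 0 0" --pt "-1 0 0 3.28 0 0 0"

```text
time_s: 29.3
ee_pos: [0.4775, -0.3482, 0.1752]
eef_rot: [-3.141, -0.0, 1.571]
force: [-0.1, -0.2, -0.4]
grip_width: 0.0157
grip_force: 60.0
```

```bash
python3 look.py in; python3 -c "
from h import *
print(ctrl.get_obs()['force'])"
```

```text
[ 0.4775 -0.3482  0.1752] [-3.1413 -0.0002  1.5709] 29.3 0.01569256472527955
rod 0.48 192
slope 0 0.11694322245208394 at z lo 0.4743846093072942
slope 1 -0.03633908235914067 at z lo -0.34558108171566027
zlo 0.06677416923500645
[-0.0227  0.1004 -1.6726]
```

move_arm --pt "-0.5 0 0 0.06 0 0 0" --pt "-0.3 0 0 0.06 0 0 0" --pt "0 0 0 0.06 0 0 0" --pt "0.5 0 0 0.06 0 0 0" --pt "1 0 0 0.06 0 0 0" --pt "1 0 0 0.06 0 0 0" --pt "1 0 0 0.06 0 0 0" --pt "1 0 0 0.06 0 0 0" --pt "1 0 0 0.06 0 0 0" --pt "1 0 0 0.06 0 0 0" --pt "1 0 0 0.06 0 0 0" --pt "1 0 0 0.06 0 0 0"

```text
time_s: 30.65
ee_pos: [0.4775, -0.3483, 0.1725]
eef_rot: [3.142, 0.0, 1.571]
force: [-1.0, 0.2, -0.1]
grip_width: 0.0938
grip_force: 0.0
```

move_arm --pt "1 0 0 -0.1 0 0 0" --pt "1 0 0 -0.3 0 0 0" --pt "1 0 0 -0.6 0 0 0" --pt "1 0 0 -0.9 0 0 0" --pt "1 0 0 -1.3 0 0 0" --pt "1 0 0 -1.7 0 0 0" --pt "1 0 0 -2.2 0 0 0" --pt "1 0 0 -2.7 0 0 0" --pt "1 0 0 -3.2 0 0 0" --pt "1 0 0 -3.2 0 0 0" --pt "1 0 0 -3.2 0 0 0"

```text
time_s: 31.75
ee_pos: [0.4775, -0.3483, 0.3328]
eef_rot: [3.141, 0.001, 1.571]
force: [-0.1, 0.0, -1.0]
grip_width: 0.0941
grip_force: 0.0
```

```bash
python3 look.py done; python3 beads.py pics/top6.png
python3 - <<'E'
import cv2
a=cv2.imread("pics/scene_done.png")[130:330,60:360];cv2.imwrite("pics/f.png",cv2.resize(a,(750,500)))
E
```

```text
[ 0.4775 -0.3483  0.3328] [3.141  0.0006 1.5708] 31.75 0.0941053549428247
rod 0.64 209
slope 0 0.1599205798059697 at z lo 0.471336842846323
slope 1 -0.0336419971280505 at z lo -0.3451222024560723
zlo 0.06345974384934283
[[-42.8198  -4.6509]
 [ 18.2563  37.3714]
 [-20.6542  34.3345]
 [ -9.2118 -42.1165]
 [-28.419  -30.5694]
 [-38.9103  15.0909]
 [ 43.014   -3.1963]
 [-22.2735   2.1926]
 [ 12.836  -41.2218]]
nearest start [20.1121 10.0194 14.0873 10.1076 10.1348  7.599   9.     15.7765 18.0526]
```

View pics/f.png

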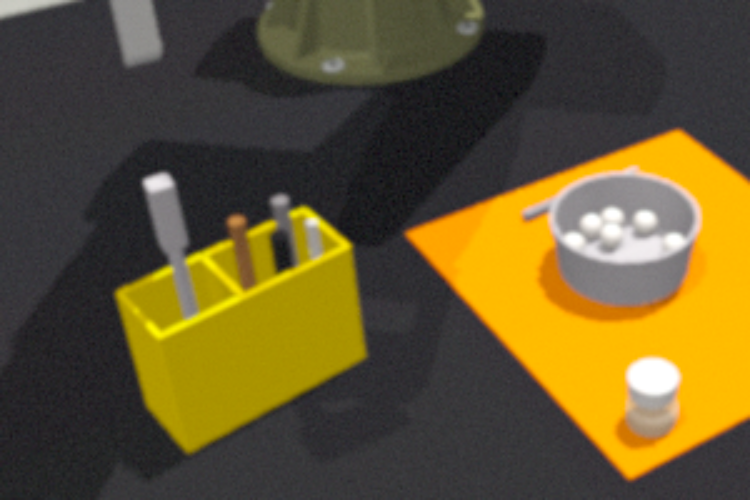

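The rod stands let go in the empty bay (about 180,250), the beads are in the bowl, the other things look undisturbed, and the gripper is clear. Handing in.

```bash
python3 -c "
from station import ctrl
print(ctrl.hand_in())"
```

```text
the job is handed in; nothing more can be done
None
```

I pulled the rod from its clip, stirred the beads for about three turns plus a wider second pass, stood it in the empty caddy bay and handed in; the last pictures show all eight beads in the bowl and nothing else disturbed, but no verdict came back.

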